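Drop a used vial through the pedal bin's ramp

TASK

Throw away the used vial that lies on the little white rest: lay it crosswise on the two-rail loading ramp at the side of the bench-top waste bin and let go, so that it comes to rest against the shut lid. Then press the bin's pedal gently all the way down, without straining it, so that the lid stands fully open and the vial rolls in, and ease the pedal back up under control so that the lid closes without slamming; do not push or lift the lid itself, and leave the other things on the bench where they are.

Things in the scene. Friction and masses are not known exactly. Their poses are not given: they have to be found in the camera images.
- vial: the used vial: amber cylinder with white cap, 27 mm diameter, 90 long, about 60 g, lying on the rest. Origin at its middle on its axis; its x axis runs along the cylinder to the cap. It rolls freely; which way the cap points on the ramp does not matter.
- rest: white fixed rest holding the vial: base 90 (x) x 56 (y) x 6 mm with two V supports, each 12 wide, 34 to either side of the middle; the middle 56 mm of the vial is free for the fingers. Origin at the middle of the underside; the vial's axis lies along its x, 34 above the bench.
- bin: white fixed bench-top waste bin: 160 (x) x 140 (y) x 170 high. Origin at the middle of its underside on the bench, z up. Its -x face is the front, with the pedal; the loading ramp is on its +y side; the lid is hinged along its -y upper edge. The pedal pad's middle is at bin x -165 mm (85 mm before the front face), y 0, both within 3 mm.
- ramp (a point): point midway between the ramp's two rails, level with their tops, 145 above the bench, at bin x 0, y 130; axes as the bin's. Rails run along y from y 60 to 187, at x 30 to 56 either side; between them a 59 mm gap, empty below, for fingers. They climb outwards (+y) 1 in 4. Side walls at x -56 and 56, tops 181 high; end wall at y 186, top 179 high.
- mouth (a point): where the vial's middle comes to rest when it has rolled down the ramp against the shut lid's lip: bin x 0, y 92, 149 high; axes as the bin's. The vial lies along x. With the lid up it rolls on over the bin's edge at y 66 and drops in.
- lid (a joint): angle of the bin's grey lid, rad: 0 shut, 1.05 fully open; driven in proportion by the pedal. Plate 168 x 152 mm, top 181 high when shut; a lip 110 wide hangs from its free +y edge (bin y 76 to 80) down to 138 high and shuts the ramp's mouth. It swings up to 310 high, over bin -y. If the pedal is let go it slams; closing over 1.5 rad/s (pad over 40 mm/s) is a slam.
- pedal (a joint): swing of the pedal, rad: 0 up, 0.32 at its firm stop (28 mm down at the pad, tilted 18 deg). Dark pad 45 (x) x 60 (y) on a steel arm, pivot 90 mm behind it. Its level top at rest is 55 to 87 mm above the bench, differs from bin to bin, not measured: feel for it. Spring and lid push back 5 to 9 N at first, 9 to 15 N before the stop. Over 28 N strains it.
- tip_box: closed blue plastic tip box 85 x 120 x 60 high, a bystander; origin at the middle of its underside.
- reagent: amber reagent bottle, 60 across, 130 tall, a bystander; origin at the middle of its underside.
- jar: small clear screw jar, 48 across, 60 tall, standing, a bystander; origin at the middle of its underside.
- dishes: stack of clear dishes, 90 across, 45 tall, a bystander; origin at the middle of its underside.
- pipette: pipette lying on the bench, about 240 long, 24 thick, a bystander; origin at the middle of its underside.
Things that resemble listed ones, but are neither listed nor needed, are in the scene too. Of the things that look like the vial, the middle-sized one is meant.

How it is judged (in metres and radians):
On the way, in this order (a step that is already met when the one before it is completed fails the run):
1. the vial lies at rest across the ramp's rails, let go, lid still shut (value of joint lid below 0.08 rad and y of vial in the frame of bin between 0.08 and 0.18 m and z of vial in the frame of bin between 0.14 and 0.185 m and x of vial in the frame of bin between -0.03 and 0.03 m and linear speed of vial below 0.03 m/s and contact force between the fingers and vial below 0.05 N), for 0.3 s.
2. the pedal is pressed down, the lid stands fully open (over 0.97 rad) and the vial is inside the bin (value of joint lid above 0.97 rad and contact force between the fingers and pedal above 1 N and z of vial in the frame of bin between 0 and 0.1 m and x of vial in the frame of bin between -0.078 and 0.078 m and y of vial in the frame of bin between -0.068 and 0.068 m), for 0.3 s.
At the end, for the whole second after the job is handed in: the vial lies still inside the bin (below 100 mm, within the walls) and the lid is shut (under 0.05 rad), the pedal back up (value of joint lid below 0.05 rad and linear speed of vial below 0.03 m/s and z of vial in the frame of bin between 0 and 0.1 m and x of vial in the frame of bin between -0.078 and 0.078 m and y of vial in the frame of bin between -0.068 and 0.068 m); the robot touches nothing.
It fails at once if the pedal is strained: more than 28 N on it (contact force between anything else and pedal above 28 N).
It fails at once if the lid slams: closes faster than 1.5 rad/s (velocity of joint lid below -1.5 rad/s).
It fails at once if the robot pushes or lifts the lid itself (more than 5 N) (contact force between any of the fingers, the arm and lid above 5 N).
It fails at once if a bystander is moved more than 30 mm (distance of any of tip_box, reagent, jar, dishes, pipette from where it was at the start of the episode above 0.03 m).
It also fails if it takes over 72 s, if anything falls off the work surface, if the arm or the gripper's body presses on something with over 40 N, if the wrist force passes 120 N, or if a joint passes its speed limit or range.

ROBOT

A 6-joint arm with a two-finger parallel gripper is mounted at the origin on the work surface. World frame = base frame: x ahead of the robot, y to its left, z up, the work surface at z = 0. Lengths are in m, angles in degrees, forces in N, time in s.
With the tool pointing down it reaches from about 0.4 to 0.825 m from the base axis. Payload 7 kg.
Tool frame: the origin (TCP) lies at the very end of the fingers, on their centre line; the grasp point (between the pads) lies 19 mm behind it; z points along the fingers, y is the line along which they close (so a half turn about z gives the same grasp; the last joint's range is limited). The gripper opens to 88 mm and grips with 3 to 60 N. Pads are 19 mm wide; open, the fingers measure 130 mm over their backs; the gripper's body (78 mm by 193 mm) begins 47 mm behind the grasp point.
Start: joints at [84.231, 20.546, 0.682, 0, -70.136, -16.507], TCP at [0.256, 0.625, 0.227] pointing down, gripper open.
Joint ranges: [-176.03, 176.03], [-82.01, 121.73], [-58.28, 71.71], [-173.87, 95.51], [-174.79, -0.11], [-173.66, 173.66]. Speed limits (degrees/s): [136.94, 136.94, 172.46, 180, 180, 180].

INTERFACE

Orientations are given as [roll, pitch, yaw] about the fixed x, y, z axes, in that order (R = Rz(yaw) Ry(pitch) Rx(roll)).
In Python, from plant import r gives the robot as it stands. The module is installed in compiled form; this text tells all that it offers.
- The arm moves only by the tool jog_arm, never from a script. Its arguments are lists of equal length, an entry for each row: "travel": the shift along the tool's x, y, z each as a share of 50 cm, from -1 to 1, a list of three; "dr": the turn, a rotation vector about the tool's x, y, z each as a share of 360 degrees, from -1 to 1, a list of three; "claw": the opening, from 0 (shut) to 1 (fully open). A call has exactly 10 rows; each row is the pose to reach, as a shift and turn from the pose commanded when the call began, along the tool's axes at that moment, turning the shorter way round; what a row does not reach only later rows make up. A row lasts 1/8 s, in which the tool goes at most 62.5 mm and 10.7 degrees, less where a joint would pass 70% of its speed; a pose out of reach is approached as far as the arm can. A call with a number of a shift or a turn outside -1 to 1 is refused whole. A call with a gripper value outside its range is refused whole. The fingers move at their own pace and stop on an object; "newtons" is the grip in N (left out, the last holds). Time passes only in rows, so rows that repeat a pose let the fingers close, or fill a call up. It gives the time, the measured TCP pose, the force, the opening and the grip force at its end, in the units of the state.
- r.get_state(): the state, without advancing time (a new reading comes with each control period).
- r.capture(name): name is "scene" or "top" or "wrist"; returns a dict with "pixels" (420x560x3 uint8, red, green, blue), "range_z" (420x560 float32, m along the optical axis (not along the pixel's ray), 0 where there is no reading), "fx", "fy", "cx", "cy" (pixels), "position" and "attitude" of the camera in the world; the wrist camera has in their place "hand_eye" (4x4, takes a point from camera to tool coordinates, whose origin is the TCP and whose axes are the flange's). Camera axes: x right, y up, looking along -z (the intrinsics and any distortion apply to the point x, -y, -z); pixel columns grow to the right and rows downward; lengths in m; the calibration is good to about 2 mm. A picture is of the moment at which its call begins: read the wrist's pose just before it.
- r.close_job(): hands the job in; it is judged then, once.
Trained networks look in the newest picture that a camera, given by its name, has taken for a name from the list of things; names that differ only in an ending like _2 or _b are one class to them, and where a whole thing is asked for, a point or a joint stands for the part that bears it (a point fixed in the world has none). Each returns a list of dicts, best first, with "conf" (0 to 1); they miss things now and then, are a little off and sometimes report something else, mostly with a low value. They report only what shows in the picture. A call takes as long as a camera call. They do not tell look-alikes from the thing itself.
- r.boxes_of(name, camera): "extent" ([left, top, right, bottom] in pixels, round what is visible of it).
- r.regions_of(name, camera): "pixels" (420x560 bool, what is visible of it) and "extent" ([left, top, right, bottom] in pixels, round what is visible of it).
- r.tip_of(name, camera): "at" ([column, row] in pixels: a listed point, or the origin of a listed thing).
The state is a dict: "time_s": time; "joints": joint angles; "qd": joint speeds; "joint_torque": joint torques, N m; "tcp_pos": TCP position; "eef_rot": TCP orientation; "contact_force": force on the tool from outside, world axes, zero at the start; "moment": the same for the moment, N m; "gripper_width": finger opening in m; "gripper_force": force on a finger pad.
Only numpy, scipy, OpenCV 4.12 (cv2) and the standard library are available. Lean on these libraries where they do the work, as an engineer would, in place of code of your own. Each camera call takes 0.05 s, during which the arm holds its last target. There are 200 camera calls.

## Working session

There is one attempt and no reset: what is moved stays moved. The work goes in short steps, Python scripts to look and compute and a tool call to move; the robot and the scene stay as the last step left them, time stands still between calls to the robot, and variables do not carry over. Pictures are saved under pics/ and viewed, at most 10 in all, crops included, and the job is handed in when it is done.

Besides the shell and the picture viewer there is one more tool, called after "Emit:" in YAML: its name, and indented under it one key for each argument. jog_arm: Moves the arm, as the interface text tells. Its arguments: {"type":"object","properties":{"travel":{"type":"array"},"dr":{"type":"array"},"claw":{"type":"array"},"newtons":{"type":"number"}},"required":["travel","dr","claw"]}

```bash
mkdir -p pics
cat > h.py <<'E'
import numpy as np, cv2
from scipy.spatial.transform import Rotation as R
from plant import r
def cap(n,save=None):
    s=r.get_state(); c=r.capture(n)
    if save: cv2.imwrite('pics/'+save,c['pixels'][:,:,::-1])
    if n=='wrist':
        T=np.eye(4);T[:3,:3]=R.from_euler('xyz',s['eef_rot'],degrees=True).as_matrix();T[:3,3]=s['tcp_pos']
        c['T']=T@np.array(c['hand_eye'])
    else:
        a=np.array(c['attitude']);T=np.eye(4)
        T[:3,:3]=a if a.shape==(3,3) else (R.from_euler('xyz',a,degrees=True).as_matrix() if a.size==3 else R.from_quat(a).as_matrix())
        T[:3,3]=c['position'];c['T']=T
    return c
def pts(c):
    v,u=np.mgrid[:420,:560];z=c['range_z']
    P=np.stack([(u-c['cx'])/c['fx']*z,-(v-c['cy'])/c['fy']*z,-z],-1)
    return P@c['T'][:3,:3].T+c['T'][:3,3]
E
python3 - <<'E'
from h import *
s=r.get_state();print(s)
for n in ['scene','top']:
    c=cap(n,n+'1.png');print(n,c['position'],c['attitude'],[k for k in c]);W=pts(c)
    np.save(n+'W.npy',W);np.save(n+'V.npy',c['range_z'])
    for k in ['vial','rest','bin','pedal','ramp','mouth','lid','tip_box','reagent','jar','dishes','pipette']:
        for d in r.regions_of(k,n)[:3]:
            m=d['pixels']&(c['range_z']>0)
            if m.sum(): print(k,round(d['conf'],2),d['extent'],np.median(W[m],0).round(3),np.percentile(W[m],3,axis=0).round(3),np.percentile(W[m],97,axis=0).round(3))
    for k in ['ramp','mouth','bin','rest','vial','pedal']:
        print('tip',k,[(np.round(d['at'],1).tolist(),round(d['conf'],2)) for d in r.tip_of(k,n)[:3]])
E
```

```text
{'time_s': 0.0, 'joints': array([ 8.42320091e+01,  2.05913322e+01,  6.32481924e-01, -2.09871309e-02,
       -7.01355534e+01, -1.65062667e+01]), 'qd': array([-0.03723609,  0.01400453,  0.04928677, -0.10811424, -0.10287565,
        0.01235946]), 'joint_torque': array([-2.07930789e-03, -5.82718277e+01,  2.93066365e+01,  6.99753195e+00,
        7.07507323e-03, -1.52584389e-04]), 'tcp_pos': array([0.2556921 , 0.62415406, 0.22561131]), 'eef_rot': array([ 1.79903881e+02, -7.90866213e-03, -2.22813985e+01]), 'contact_force': array([-0.44146368, -0.02985865, -0.55605978]), 'moment': array([-0.05544491, -0.00583871, -0.0323981 ]), 'gripper_force': 0.0, 'gripper_width': 0.0877043189217778}
scene [1.05689597 0.37410407 0.86091308] [4.34993689e+01 4.60596677e-02 1.28528593e+02] ['pixels', 'range_z', 'fx', 'fy', 'cx', 'cy', 'position', 'attitude', 'T']
vial 0.73 [255.8, 176.5, 300.5, 200.8] [ 0.346 -0.192  0.03 ] [ 0.289 -0.225  0.002] [ 0.395 -0.164  0.038]
vial 0.61 [417.4, 254.1, 437.7, 280.1] [0.345 0.251 0.019] [0.308 0.239 0.001] [0.374 0.26  0.024]
vial 0.6 [403.6, 285.9, 425.1, 324.2] [0.47
[... 1251 characters left out ...]
.126 0.045] [0.389 0.101 0.002] [0.43  0.145 0.064]
dishes 0.66 [110.9, 200.1, 153.7, 241.6] [ 0.687 -0.381  0.045] [ 0.644 -0.432  0.006] [ 0.723 -0.354  0.049]
pipette 0.86 [184.5, 147.3, 243.2, 189.6] [ 0.368 -0.393  0.02 ] [ 0.282 -0.405  0.005] [ 0.491 -0.384  0.027]
tip ramp [([272.5, 256.1], 0.67)]
tip mouth [([259.8, 246.9], 0.85)]
tip bin [([227.8, 274.1], 0.76), ([184.0, 221.0], 0.59)]
tip rest [([410.9, 312.7], 0.9), ([134.3, 227.7], 0.25)]
tip vial [([276.0, 187.8], 0.97), ([412.7, 304.6], 0.83), ([427.3, 266.2], 0.8)]Traceback (most recent call last):
  File "<stdin>", line 11, in <module>
ValueError: it knows: bin, dishes, jar, mouth, pipette, ramp, reagent, rest, tip_box, vial
```

Run:
```python
from h import *
n='top'
c=cap(n,n+'1.png');W=pts(c);np.save('topW.npy',W)
for k in ['vial','rest','bin','pedal','lid']:
    for d in r.regions_of(k,n)[:3]:
        m=d['pixels']&(c['range_z']>0)
        if m.sum(): print(k,round(d['conf'],2),d['extent'],np.median(W[m],0).round(3),np.percentile(W[m],3,axis=0).round(3),np.percentile(W[m],97,axis=0).round(3))
        if k in('rest','lid','pedal','vial'):
            zt=np.percentile(W[m][:,2],90); q=W[m][abs(W[m][:,2]-zt)<.006][:,:2]
            if k=='rest': q=W[m][:,:2]
            print('   rect',cv2.minAreaRect(q.astype(np.float32)),zt)
for k in ['ramp','mouth','bin']:
    for d in r.tip_of(k,n)[:1]:
        u,v=d['at'];ray=np.array([(u-c['cx'])/c['fx'],-(v-c['cy'])/c['fy'],-1])@c['T'][:3,:3].T
        h={'ramp':.145,'mouth':.149,'bin':0}[k];o=c['T'][:3,3];print(k,d['at'],(o+ray*(h-o[2])/ray[2]).round(4))
c=cap('wrist','w1.png')
```

```text
vial 0.84 [144.3, 204.8, 163.5, 237.5] [0.464 0.274 0.044] [0.424 0.257 0.035] [0.505 0.293 0.05 ]
   rect ((0.4648723900318146, 0.275644451379776), (0.08833388239145279, 0.021782035008072853), 15.125568389892578) 0.048524651933097566
vial 0.81 [328.0, 247.5, 360.5, 296.2] [ 0.338 -0.196  0.032] [ 0.285 -0.224  0.011] [ 0.389 -0.168  0.038]
   rect ((0.3375384509563446, -0.19569511711597443), (0.02996821328997612, 0.11793673038482666), 67.17835998535156) 0.03646146290805778
vial 0.51 [162.6, 259.3, 167.0, 285.8] [0.338 0.248 0.019] [0.305 0.24  0.01 ] [0.368 0.259 0.023]
   rect ((0.33673521876335144, 0.25012215971946716), (0.019852664321660995, 0.06772249937057495), 85.14669799804688) 0.021612105815661753
bin 0.81 [229.8, 103.0, 357.9, 195.0] [ 0.622 -0.092  0.179] [ 0.549 -0.186  0.034] [0.709 0.062 0.183]
pedal 0.61 [303.9, 185.7, 331.6, 226.7] [ 0.479 -0.128  0.062] [ 0.45  -0.159  0.   ] [ 0.547 -0.103  0.067]
   rect ((0.496876060962677, -0.1284460872411728), (0.09872379899024963, 0.06008248031139374), 6.792236804962158) 0.06542056871134722
lid 0.55 [275.6, 103.3, 347.9, 179.5] [ 0.632 -0.11   0.18 ] [ 0.556 -0.181  0.176] [ 0.712 -0.04   0.184]
   rect ((0.6337038278579712, -0.11030898243188858), (0.16841256618499756, 0.15177519619464874), 6.022283554077148) 0.18267117105352093
mouth [274.8, 146.5] [ 0.6265 -0.0259  0.149 ]
```

View pics/scene1.png

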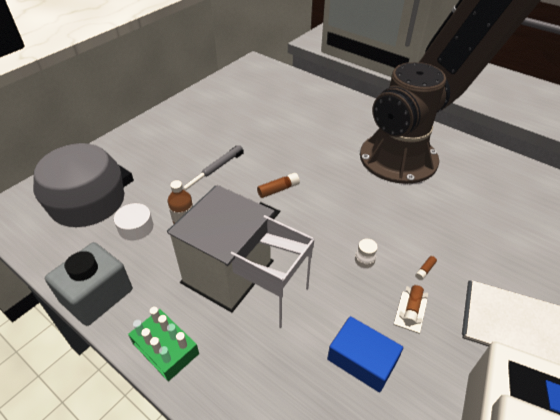

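View pics/top1.png

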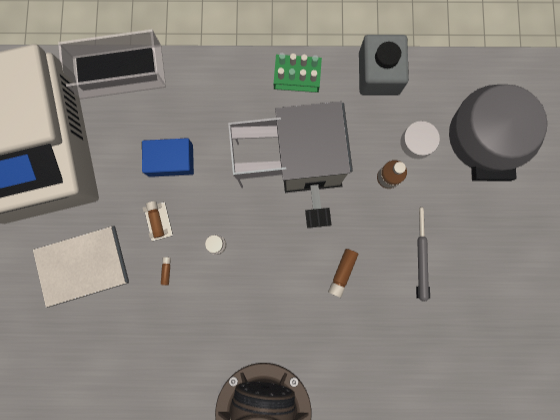

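The overview pictures show the middle-sized vial on its rest at top-view (155,220), the ramp at about (258,147) and the pedal pad at (318,217). I'll move above the vial.

Emit:
jog_arm:
  travel:
    - [0.065,0.049,0.011]
    - [0.16,0.12,0.03]
    - [0.26,0.2,0.05]
    - [0.36,0.27,0.065]
    - [0.46,0.345,0.08]
    - [0.55,0.41,0.1]
    - [0.62,0.46,0.11]
    - [0.652,0.486,0.111]
    - [0.652,0.486,0.111]
    - [0.652,0.486,0.111]
  dr:
    - [0,0,-0.02]
    - [0,0,-0.04]
    - [0,0,-0.06]
    - [0,0,-0.08]
    - [0,0,-0.104]
    - [0,0,-0.104]
    - [0,0,-0.104]
    - [0,0,-0.104]
    - [0,0,-0.104]
    - [0,0,-0.104]
  claw: [1,1,1,1,1,1,1,1,1,1]

```text
time_s: 2.65
tcp_pos: [0.4654, 0.277, 0.1714]
eef_rot: [-180.0, -0.0, 15.2]
contact_force: [-0.0, 0.2, -0.5]
gripper_width: 0.0874
gripper_force: 0.0
```

```bash
cat >> h.py <<'E'
def go(p,yaw):
    s=r.get_state();A=R.from_euler('xyz',s['eef_rot'],degrees=True);B=R.from_euler('xyz',[180,0,yaw],degrees=True)
    print('at',np.round(s['tcp_pos'],4),np.round(s['eef_rot'],2),'t',round(s['time_s'],2))
    print('travel',(A.inv().apply(np.array(p)-s['tcp_pos'])/.5).round(4),'dr',((A.inv()*B).as_rotvec(degrees=True)/360).round(4))
E
python3 - <<'E'
from h import *
c=cap('wrist','w2.png');W=pts(c)
for k in ['vial','rest']:
    for d in r.regions_of(k,'wrist')[:2]:
        m=d['pixels']&(c['range_z']>0); 
        if k=='vial': m&=(W[...,2]>.036)
        if m.sum()>50: print(k,d['conf'],d['extent'],cv2.minAreaRect(W[m][:,:2].astype(np.float32)),np.percentile(W[m][:,2],[5,50,97]))
go([.465,.2756,.1],15.1)
E
```

```text
vial 0.55 [266.1, 153.4, 295.5, 241.5] ((0.4665718376636505, 0.2790132761001587), (0.08923409879207611, 0.02561705932021141), 15.727437973022461) [0.03908153 0.0451307  0.04770637]
rest 0.72 [255.5, 153.0, 308.0, 237.7] ((0.4638656973838806, 0.2785991430282593), (0.09208881855010986, 0.056146733462810516), 16.337671279907227) [0.0046602  0.00613023 0.0352305 ]
rest 0.46 [487.5, 39.3, 557.1, 178.6] ((0.6221052408218384, 0.06037763133645058), (0.13464736938476562, 0.030237680301070213), 7.009556770324707) [0.00194269 0.03242323 0.08531989]
at [0.4651 0.2772 0.1712] [-1.7999e+02 -1.0000e-02  1.5240e+01] t 2.8
travel [-0.001   0.003   0.1423] dr [-0.     -0.      0.0004]
```

View pics/w2.png

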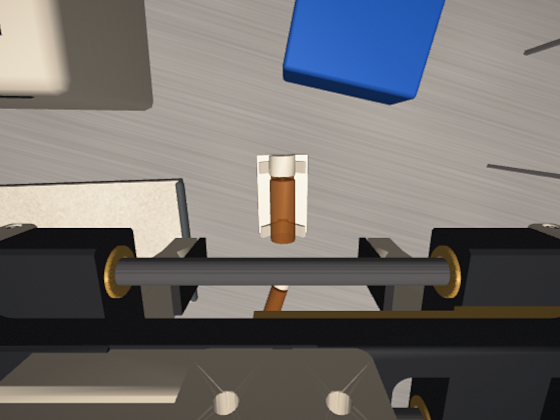

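The vial shows at (283,198), centred under the tool within 2 mm. Next I descend and grip.

Emit:
jog_arm:
  travel:
    - [0.002,-0.002,0.05]
    - [0.002,-0.002,0.12]
    - [0.002,-0.002,0.19]
    - [0.002,-0.002,0.25]
    - [0.002,-0.002,0.29]
    - [0.002,-0.002,0.309]
    - [0.002,-0.002,0.309]
    - [0.002,-0.002,0.309]
    - [0.002,-0.002,0.309]
    - [0.002,-0.002,0.309]
  dr:
    - [0,0,-0.001]
    - [0,0,-0.001]
    - [0,0,-0.001]
    - [0,0,-0.001]
    - [0,0,-0.001]
    - [0,0,-0.001]
    - [0,0,-0.001]
    - [0,0,-0.001]
    - [0,0,-0.001]
    - [0,0,-0.001]
  claw: [1,1,1,1,1,1,1,0.2,0.2,0.2]
  newtons: 12

```text
time_s: 4.05
tcp_pos: [0.4664, 0.2776, 0.0172]
eef_rot: [-180.0, -0.1, 15.5]
contact_force: [0.2, -0.5, 0.4]
gripper_width: 0.0627
gripper_force: 0.0
```

Emit:
jog_arm:
  travel:
    - [0,0,0]
    - [0,0,0]
    - [0,0,0]
    - [0,0,0]
    - [0,0,-0.03]
    - [0,0,-0.1]
    - [0,0,-0.2]
    - [0,0,-0.3]
    - [0,0,-0.4]
    - [0,0,-0.46]
  dr:
    - [0,0,0]
    - [0,0,0]
    - [0,0,0]
    - [0,0,0]
    - [0,0,0]
    - [0,0,0]
    - [0,0,0]
    - [0,0,0]
    - [0,0,0]
    - [0,0,0]
  claw: [0.2,0.2,0.2,0.2,0.2,0.2,0.2,0.2,0.2,0.2]
  newtons: 12

```text
time_s: 5.3
tcp_pos: [0.4665, 0.2777, 0.2507]
eef_rot: [-179.9, -0.2, 15.5]
contact_force: [1.1, 0.7, -1.6]
gripper_width: 0.027
gripper_force: 12.0
```

Run:
```python
from h import *
s=r.get_state();print(s['gripper_width'],s['gripper_force'],s['contact_force'])
go([.6205,.015,.25],6)
go([.6205,.015,.25],6)
```

```text
0.026995870867600816 11.998496353626251 [ 1.13041216  0.72091751 -1.64732599]
at [0.4665 0.2777 0.2507] [-179.87   -0.22   15.54] t 5.3
travel [0.1559 0.5888 0.0007] dr [-0.0004 -0.0006  0.0265]
at [0.4665 0.2777 0.2507] [-179.87   -0.22   15.54] t 5.3
travel [0.1559 0.5888 0.0007] dr [-0.0004 -0.0006  0.0265]
```

Emit:
jog_arm:
  travel:
    - [0.015,0.05,0]
    - [0.035,0.13,0]
    - [0.06,0.22,0]
    - [0.085,0.32,0]
    - [0.11,0.42,0]
    - [0.135,0.5,0]
    - [0.15,0.56,0]
    - [0.156,0.589,0]
    - [0.156,0.589,0]
    - [0.156,0.589,0]
  dr:
    - [0,0,0.005]
    - [0,0,0.01]
    - [0,0,0.015]
    - [0,0,0.02]
    - [0,0,0.026]
    - [0,0,0.026]
    - [0,0,0.026]
    - [0,0,0.026]
    - [0,0,0.026]
    - [0,0,0.026]
  claw: [0.2,0.2,0.2,0.2,0.2,0.2,0.2,0.2,0.2,0.2]

```text
time_s: 6.55
tcp_pos: [0.6197, 0.0152, 0.2469]
eef_rot: [-180.0, -0.0, 6.2]
contact_force: [-0.1, 0.6, -0.6]
gripper_width: 0.0267
gripper_force: 12.0
```

Run:
```python
from h import *
c=cap('wrist','w3.png');W=pts(c)
z=W[...,2]
for k in ['lid','bin','ramp']:
    for d in r.regions_of(k,'wrist')[:1]:
        m=d['pixels']&(c['range_z']>0)
        print(k,d['conf'],d['extent'])
        for lo,hi in [(.176,.187),(.135,.16)]:
            q=W[m&(z>lo)&(z<hi)][:,:2].astype(np.float32)
            if len(q)>20: print(lo,len(q),cv2.minAreaRect(q),cv2.boxPoints(cv2.minAreaRect(q)).round(3).tolist())
W2=np.load('topW.npy')
print('pedal px',W2[208:228:3,305:333:4].round(3)[...,2])
go([.6205,.015,.25],6)
```

```text
lid 0.65 [337.0, 102.5, 559.1, 308.3]
0.176 26996 ((0.6347610950469971, -0.1057330071926117), (0.1673976182937622, 0.15863202512264252), 6.10079288482666) [[0.5429999828338623, -0.035999998450279236], [0.5600000023841858, -0.19300000369548798], [0.7260000109672546, -0.17599999904632568], [0.7099999785423279, -0.017999999225139618]]
0.135 397 ((0.642012894153595, -0.03127877786755562), (0.07781115919351578, 0.0007405821233987808), 6.353593826293945) [[0.6029999852180481, -0.03500000014901161], [0.6029999852180481, -0.035999998450279236], [0.6809999942779541, -0.027000000700354576], [0.6809999942779541, -0.027000000700354576]]
bin 0.56 [203.7, 107.1, 560.0, 310.2]
0.176 28737 ((0.6294886469841003, -0.05646546185016632), (0.1673966646194458, 0.2678318917751312), 6.10434103012085) [[0.5320000052452087, 0.06800000369548798], [0.5609999895095825, -0.19900000095367432], [0.7269999980926514, -0.1809999942779541], [0.6980000138282776, 0.0860000029206276]]
0.135 3771 ((0.6343014240264893, 0.019722864031791687), (0.0922558382153511, 0.11563528329133987), 6.376361846923828) [[0.5820000171661377,
[... 793 characters left out ...]
0e-03  3.000e-03  6.500e-02  6.100e-02 -2.000e-03  6.300e-02
   5.800e-02]
 [ 6.400e-02  6.000e-02  5.900e-02  6.100e-02  6.300e-02  6.500e-02
   6.300e-02]
 [ 1.234e+00  6.400e-02  6.200e-02  6.700e-02  6.200e-02  6.400e-02
   6.800e-02]
 [ 2.000e-03  6.400e-02  6.500e-02  6.100e-02  6.300e-02  6.400e-02
   6.400e-02]
 [ 1.000e-03  6.100e-02  6.400e-02  6.300e-02  6.000e-02  6.800e-02
   5.900e-02]
 [-1.000e-03  6.600e-02  6.300e-02  6.400e-02  5.800e-02  6.000e-02
   6.500e-02]
 [-1.000e-03  5.800e-02  6.400e-02  6.500e-02  6.400e-02  6.000e-02
  -3.000e-03]]
at [0.6199 0.0153 0.2469] [-1.7999e+02 -2.0000e-02  6.2300e+00] t 6.75
travel [ 0.0012  0.0007 -0.0063] dr [-0.     -0.0001  0.0006]
```

View pics/w3.png

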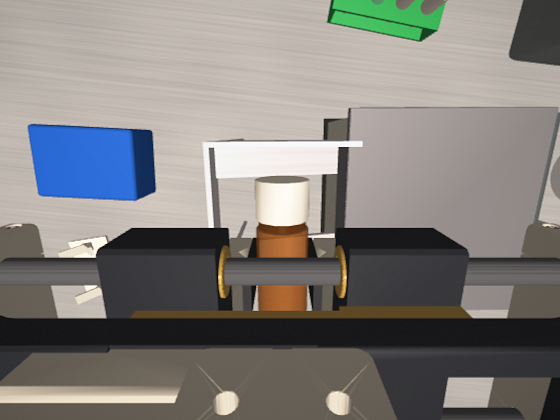

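The vial at (282,240) is held crosswise over the ramp, and the bin estimate agrees to about 2 mm. I'll lower it.

Emit:
jog_arm:
  travel:
    - [0.003,0.004,0.02]
    - [0.003,0.004,0.05]
    - [0.003,0.004,0.08]
    - [0.003,0.004,0.11]
    - [0.003,0.004,0.14]
    - [0.003,0.004,0.165]
    - [0.003,0.004,0.185]
    - [0.003,0.004,0.2]
    - [0.003,0.004,0.203]
    - [0.003,0.004,0.203]
  dr:
    - [0,0,0]
    - [0,0,0]
    - [0,0,0]
    - [0,0,0]
    - [0,0,0]
    - [0,0,0]
    - [0,0,0]
    - [0,0,0]
    - [0,0,0]
    - [0,0,0]
  claw: [0.2,0.2,0.2,0.2,0.2,0.2,0.2,0.2,0.2,0.2]

```text
time_s: 8.0
tcp_pos: [0.622, 0.0127, 0.1453]
eef_rot: [180.0, -0.0, 6.2]
contact_force: [-0.3, -0.2, -0.3]
gripper_width: 0.0265
gripper_force: 12.0
```

Emit:
jog_arm:
  travel:
    - [0,0,0.004]
    - [0,0,0.006]
    - [0,0,0.006]
    - [0,0,0.006]
    - [0,0,0.006]
    - [0,0,0.006]
    - [0,0,0.006]
    - [0,0,0.006]
    - [0,0,0.006]
    - [0,0,0.006]
  dr:
    - [0,0,0]
    - [0,0,0]
    - [0,0,0]
    - [0,0,0]
    - [0,0,0]
    - [0,0,0]
    - [0,0,0]
    - [0,0,0]
    - [0,0,0]
    - [0,0,0]
  claw: [0.2,0.2,0.2,0.36,0.4,0.42,0.42,0.42,0.42,0.42]

```text
time_s: 9.25
tcp_pos: [0.6218, 0.0127, 0.1421]
eef_rot: [180.0, -0.0, 6.2]
contact_force: [-0.4, 0.4, -0.3]
gripper_width: 0.0371
gripper_force: 0.0
```

Emit:
jog_arm:
  travel:
    - [0,0,-0.01]
    - [0,0,-0.02]
    - [0,0,-0.03]
    - [0,0,-0.045]
    - [0,0,-0.06]
    - [0,0,-0.08]
    - [0,0,-0.11]
    - [0,0,-0.16]
    - [0,0,-0.22]
    - [0,0,-0.28]
  dr:
    - [0,0,0]
    - [0,0,0]
    - [0,0,0]
    - [0,0,0]
    - [0,0,0]
    - [0,0,0]
    - [0,0,0]
    - [0,0,0]
    - [0,0,0]
    - [0,0,0]
  claw: [0.42,0.42,0.42,0.42,0.42,0.42,0.42,0.42,0.42,0.42]

```text
time_s: 10.5
tcp_pos: [0.6218, 0.0126, 0.284]
eef_rot: [180.0, -0.0, 6.2]
contact_force: [0.5, -0.3, 0.1]
gripper_width: 0.0372
gripper_force: 0.0
```

Run:
```python
from h import *
s=r.get_state();print(s['gripper_width'],s['contact_force'])
c=cap('wrist','w4.png');W=pts(c)
B=R.from_euler('z',6.1,degrees=True).as_matrix();o=np.array([.635,-.113,0])
for d in r.regions_of('vial','wrist')[:2]:
    m=d['pixels']&(c['range_z']>0); print(d['conf'],d['extent'],cv2.minAreaRect(((W[m]-o)@B)[:,:2].astype(np.float32)),np.percentile(W[m][:,2],[5,50,97]))
p=o+B@np.array([-.165,0,0]);print('pedal',p)
go([p[0],p[1],.25],6.1)
```

```text
0.037193334439256084 [ 0.46325755 -0.33575298  0.14784606]
0.73 [300.5, 157.5, 330.7, 246.1] ((0.0009664967656135559, 0.09463046491146088), (0.08962153643369675, 0.028597373515367508), 0.2134067714214325) [0.15309191 0.16116452 0.16371555]
pedal [ 0.47093424 -0.13053357  0.        ]
at [0.6236 0.0127 0.2871] [-179.99   -0.4     6.19] t 10.6
travel [-0.3349  0.2519  0.0719] dr [-0.     -0.0011  0.0002]
```

View pics/w4.png

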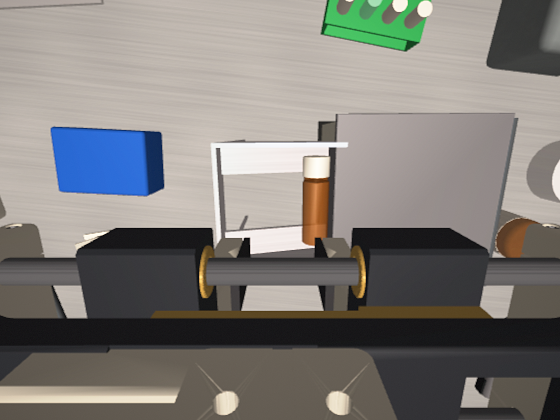

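The vial lies at (315,200) against the lid lip, at bin y 0.095. Next I shut the fingers and go above the pedal.

Emit:
jog_arm:
  travel:
    - [-0.04,0.03,0]
    - [-0.12,0.09,0]
    - [-0.21,0.16,0]
    - [-0.29,0.22,0]
    - [-0.333,0.252,0.02]
    - [-0.333,0.252,0.09]
    - [-0.333,0.252,0.18]
    - [-0.333,0.252,0.27]
    - [-0.333,0.252,0.34]
    - [-0.333,0.252,0.37]
  dr:
    - [0,0,0]
    - [0,0,0]
    - [0,0,0]
    - [0,0,0]
    - [0,0,0]
    - [0,0,0]
    - [0,0,0]
    - [0,0,0]
    - [0,0,0]
    - [0,0,0]
  claw: [0,0,0,0,0,0,0,0,0,0]

```text
time_s: 11.85
tcp_pos: [0.4685, -0.1306, 0.0953]
eef_rot: [-180.0, 0.2, 6.1]
contact_force: [0.6, -0.3, 0.7]
gripper_width: 0.0005
gripper_force: 0.0
```

Run:
```python
from h import *
s=r.get_state();print(s['gripper_width'],s['contact_force'],s['qd'].round(2))
c=cap('scene','s5.png');W=pts(c)
B=R.from_euler('z',6.1,degrees=True).as_matrix();o=np.array([.635,-.113,0])
for d in r.regions_of('pedal','scene')[:1]:
    m=d['pixels']&(c['range_z']>0)&(abs(W[...,2]-.063)<.012); q=(W[m]-o)@B; print(d['conf'],d['extent'],np.percentile(q,[3,50,97],axis=0).round(3))
p=o+B@np.array([-.166,0,0])
go([p[0],p[1],.08],6.1)
```

```text
0.0005399708539473318 [ 0.6050225 -0.2674198  0.6543813] [ 0.06  8.02 -6.53  0.57 16.32  0.04]Traceback (most recent call last):
  File "<stdin>", line 6, in <module>
    return _quantile_unchecked(
        a, q, axis, out, overwrite_input, method, keepdims, weights)
    return _ureduce(a,
                    func=_quantile_ureduce_func,
    ...<5 lines>...
                    overwrite_input=overwrite_input,
                    method=method)
    r = func(a, **kwargs)
    result = _quantile(arr,
                       quantiles=q,
    ...<2 lines>...
                       out=out,
                       weights=wgt)
    slices_having_nans = np.isnan(arr[-1, ...])
                                  ~~~^^^^^^^^^
IndexError: index -1 is out of bounds for axis 0 with size 0
```

Emit:
jog_arm:
  travel:
    - [0.002,0,0.004]
    - [0.002,0,0.008]
    - [0.002,0,0.013]
    - [0.002,0,0.018]
    - [0.002,0,0.023]
    - [0.002,0,0.028]
    - [0.002,0,0.033]
    - [0.002,0,0.038]
    - [0.002,0,0.043]
    - [0.002,0,0.048]
  dr:
    - [0,0,0]
    - [0,0,0]
    - [0,0,0]
    - [0,0,0]
    - [0,0,0]
    - [0,0,0]
    - [0,0,0]
    - [0,0,0]
    - [0,0,0]
    - [0,0,0]
  claw: [0,0,0,0,0,0,0,0,0,0]

```text
time_s: 13.2
tcp_pos: [0.4708, -0.1304, 0.0729]
eef_rot: [180.0, 0.0, 6.2]
contact_force: [0.4, 0.4, -0.3]
gripper_width: 0.0004
gripper_force: 0.0
```

Emit:
jog_arm:
  travel:
    - [0,0,0.0016]
    - [0,0,0.0032]
    - [0,0,0.0048]
    - [0,0,0.0064]
    - [0,0,0.008]
    - [0,0,0.0096]
    - [0,0,0.0112]
    - [0,0,0.0128]
    - [0,0,0.0144]
    - [0,0,0.016]
  dr:
    - [0,0,0]
    - [0,0,0]
    - [0,0,0]
    - [0,0,0]
    - [0,0,0]
    - [0,0,0]
    - [0,0,0]
    - [0,0,0]
    - [0,0,0]
    - [0,0,0]
  claw: [0,0,0,0,0,0,0,0,0,0]

```text
time_s: 14.45
tcp_pos: [0.4708, -0.1304, 0.065]
eef_rot: [-180.0, -0.0, 6.2]
contact_force: [0.8, 0.0, 0.2]
gripper_width: 0.0005
gripper_force: 0.0
```

Emit:
jog_arm:
  travel:
    - [0,0,0.0012]
    - [0,0,0.0024]
    - [0,0,0.0036]
    - [0,0,0.0048]
    - [0,0,0.006]
    - [0,0,0.0072]
    - [0,0,0.0084]
    - [0,0,0.0096]
    - [0,0,0.0108]
    - [0,0,0.012]
  dr:
    - [0,0,0]
    - [0,0,0]
    - [0,0,0]
    - [0,0,0]
    - [0,0,0]
    - [0,0,0]
    - [0,0,0]
    - [0,0,0]
    - [0,0,0]
    - [0,0,0]
  claw: [0,0,0,0,0,0,0,0,0,0]

```text
time_s: 15.7
tcp_pos: [0.4703, -0.1305, 0.0597]
eef_rot: [180.0, 0.0, 6.2]
contact_force: [-4.0, 1.8, 9.9]
gripper_width: 0.0003
gripper_force: 5.1
```

Emit:
jog_arm:
  travel:
    - [0,0,0.0024]
    - [0,0,0.0048]
    - [0,0,0.0072]
    - [0,0,0.0096]
    - [0,0,0.012]
    - [0,0,0.0144]
    - [0,0,0.0168]
    - [0,0,0.0192]
    - [0,0,0.0216]
    - [0,0,0.024]
  dr:
    - [0,0,0]
    - [0,0,0]
    - [0,0,0]
    - [0,0,0]
    - [0,0,0]
    - [0,0,0]
    - [0,0,0]
    - [0,0,0]
    - [0,0,0]
    - [0,0,0]
  claw: [0,0,0,0,0,0,0,0,0,0]

```text
time_s: 16.95
tcp_pos: [0.4697, -0.1306, 0.0475]
eef_rot: [180.0, 0.1, 6.2]
contact_force: [-6.7, 1.8, 11.6]
gripper_width: 0.0005
gripper_force: 6.3
```

```bash
cat > lid.py <<'E'
from h import *
s=r.get_state();print(s['time_s'],s['tcp_pos'].round(4),s['contact_force'].round(1))
c=cap('scene','s%d.png'%int(s['time_s']*10));W=pts(c)
B=R.from_euler('z',6.1,degrees=True).as_matrix();o=np.array([.635,-.113,0])
Q=(W-o)@B
# lid plate seen from above: points over x +-.08 ; fit slope of z over y
m=(c['range_z']>0)&(abs(Q[...,0]-.01)<.06)&(Q[...,1]>-.2)&(Q[...,1]<.075)&(Q[...,2]>.172)&(Q[...,2]<.35)
q=Q[m];k=np.polyfit(q[:,1],q[:,2],1);k=np.polyfit(*q[abs(np.polyval(k,q[:,1])-q[:,2])<.02][:,1:].T,1);print('lid angle',np.arctan(k[0]),m.sum())
for d in r.regions_of('vial','scene')[:4]:
    v=d['pixels']&(c['range_z']>0)
    if v.any(): print('vial',round(d['conf'],2),d['extent'],np.median(Q[v],0).round(3))
E
python3 lid.py
```

```text
16.95 [ 0.4697 -0.1306  0.0475] [-6.7  1.8 11.6]
lid angle 0.47312924684666 2367
vial 0.68 [417.2, 253.4, 437.4, 280.6] [-0.254  0.392  0.02 ]
vial 0.5 [288.2, 175.4, 298.9, 188.7] [-0.339 -0.023  0.031]
vial 0.43 [209.6, 241.6, 228.0, 254.9] [-0.023 -0.05   0.029]
```

Emit:
jog_arm:
  travel:
    - [0,0,0.002]
    - [0,0,0.004]
    - [0,0,0.006]
    - [0,0,0.008]
    - [0,0,0.01]
    - [0,0,0.012]
    - [0,0,0.014]
    - [0,0,0.016]
    - [0,0,0.018]
    - [0,0,0.018]
  dr:
    - [0,0,0]
    - [0,0,0]
    - [0,0,0]
    - [0,0,0]
    - [0,0,0]
    - [0,0,0]
    - [0,0,0]
    - [0,0,0]
    - [0,0,0]
    - [0,0,0]
  claw: [0,0,0,0,0,0,0,0,0,0]

```text
time_s: 18.3
tcp_pos: [0.4702, -0.1305, 0.0386]
eef_rot: [180.0, 0.1, 6.2]
contact_force: [-4.5, 1.9, 11.2]
gripper_width: 0.0009
gripper_force: 6.2
```

```bash
python3 lid.py
```

```text
18.3 [ 0.4702 -0.1305  0.0386] [-4.5  1.9 11.2]
lid angle 0.2782242490042926 1218
vial 0.71 [207.8, 242.1, 225.5, 253.5] [-0.027 -0.05   0.029]
vial 0.71 [289.2, 174.8, 303.4, 188.2] [-0.338 -0.022  0.031]
vial 0.57 [168.5, 178.6, 192.9, 219.9] [-0.06  -0.189  0.09 ]
vial 0.55 [415.3, 256.4, 436.8, 278.7] [-0.247  0.392  0.02 ]
```

```bash
cat > lid.py <<'E'
from h import *
s=r.get_state();print(s['time_s'],s['tcp_pos'].round(4),s['contact_force'].round(1))
B=R.from_euler('z',6.1,degrees=True).as_matrix();o=np.array([.635,-.113,0])
for n in ['scene','top']:
    c=cap(n,n[0]+'%d.png'%int(s['time_s']*10));Q=(pts(c)-o)@B
    m=(c['range_z']>0)&(abs(Q[...,0])<.06)&(abs(Q[...,1]+.01)<.09)&(Q[...,2]>.172)&(Q[...,2]<.33)
    q=Q[m];print(n,m.sum(),'zmax',np.percentile(q[:,2],[90,99,99.8]).round(3))
    j=np.polyfit(q[:,2],q[:,1],1); g=abs(np.polyval(j,q[:,2])-q[:,1])<.012; j=np.polyfit(q[g,2],q[g,1],1); print(' angle',np.arctan2(1,j[0]))
E
python3 lid.py
```

```text
18.4 [ 0.4702 -0.1305  0.0387] [-4.5  0.9 12.2]
scene 1253 zmax [0.299 0.302 0.303]
 angle 2.4591159507428095
top 2858 zmax [0.296 0.3   0.301]
 angle 0.887406814456324
```

View pics/s183.png

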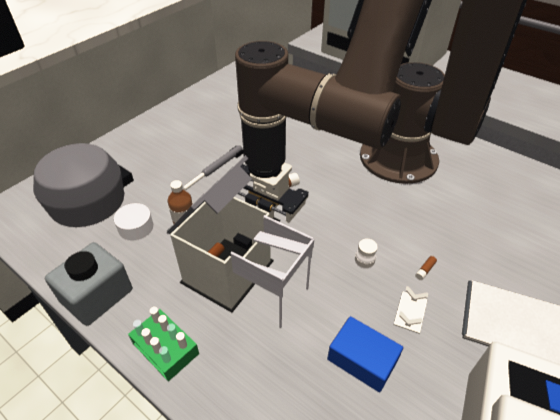

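The vial shows inside the bin at (217,248) and the lid is nearly open, at about 0.89 rad. I'll go 3 mm more, gently.

Emit:
jog_arm:
  travel:
    - [0,0,0.0006]
    - [0,0,0.0012]
    - [0,0,0.0018]
    - [0,0,0.0024]
    - [0,0,0.003]
    - [0,0,0.0036]
    - [0,0,0.0042]
    - [0,0,0.005]
    - [0,0,0.006]
    - [0,0,0.006]
  dr:
    - [0,0,0]
    - [0,0,0]
    - [0,0,0]
    - [0,0,0]
    - [0,0,0]
    - [0,0,0]
    - [0,0,0]
    - [0,0,0]
    - [0,0,0]
    - [0,0,0]
  claw: [0,0,0,0,0,0,0,0,0,0]

```text
time_s: 19.75
tcp_pos: [0.4705, -0.1305, 0.036]
eef_rot: [180.0, 0.0, 6.2]
contact_force: [-5.8, 2.6, 15.4]
gripper_width: 0.0007
gripper_force: 7.9
```

```bash
python3 lid.py
```

```text
19.75 [ 0.4705 -0.1305  0.036 ] [-5.8  2.6 15.4]
scene 1437 zmax [0.306 0.309 0.31 ]
 angle 2.5355425906863434
top 2577 zmax [0.304 0.308 0.31 ]
 angle 0.9612612743185237
```

Emit:
jog_arm:
  travel:
    - [0,0,0.0004]
    - [0,0,0.0008]
    - [0,0,0.0012]
    - [0,0,0.0016]
    - [0,0,0.002]
    - [0,0,0.002]
    - [0,0,0.002]
    - [0,0,0.002]
    - [0,0,0.002]
    - [0,0,0.002]
  dr:
    - [0,0,0]
    - [0,0,0]
    - [0,0,0]
    - [0,0,0]
    - [0,0,0]
    - [0,0,0]
    - [0,0,0]
    - [0,0,0]
    - [0,0,0]
    - [0,0,0]
  claw: [0,0,0,0,0,0,0,0,0,0]

```text
time_s: 21.1
tcp_pos: [0.4706, -0.1305, 0.0357]
eef_rot: [180.0, -0.0, 6.2]
contact_force: [-8.4, 2.6, 23.9]
gripper_width: 0.0007
gripper_force: 12.8
```

```bash
python3 lid.py
```

```text
21.1 [ 0.4706 -0.1305  0.0357] [-8.4  2.6 23.9]
scene 1444 zmax [0.306 0.309 0.31 ]
 angle 2.5577404766798546
top 2592 zmax [0.304 0.308 0.309]
 angle 0.9607028561794071
```

It's on the stop: the force rose without travel. I'll ease it back up at about 10 mm/s.

Emit:
jog_arm:
  travel:
    - [0,0,-0.001]
    - [0,0,-0.001]
    - [0,0,-0.001]
    - [0,0,-0.002]
    - [0,0,-0.003]
    - [0,0,-0.005]
    - [0,0,-0.007]
    - [0,0,-0.009]
    - [0,0,-0.011]
    - [0,0,-0.013]
  dr:
    - [0,0,0]
    - [0,0,0]
    - [0,0,0]
    - [0,0,0]
    - [0,0,0]
    - [0,0,0]
    - [0,0,0]
    - [0,0,0]
    - [0,0,0]
    - [0,0,0]
  claw: [0,0,0,0,0,0,0,0,0,0]

```text
time_s: 22.45
tcp_pos: [0.47, -0.1306, 0.0412]
eef_rot: [180.0, 0.1, 6.2]
contact_force: [-4.6, 2.0, 11.8]
gripper_width: 0.0004
gripper_force: 6.1
```

Emit:
jog_arm:
  travel:
    - [0,0,-0.002]
    - [0,0,-0.004]
    - [0,0,-0.006]
    - [0,0,-0.008]
    - [0,0,-0.01]
    - [0,0,-0.012]
    - [0,0,-0.014]
    - [0,0,-0.016]
    - [0,0,-0.018]
    - [0,0,-0.02]
  dr:
    - [0,0,0]
    - [0,0,0]
    - [0,0,0]
    - [0,0,0]
    - [0,0,0]
    - [0,0,0]
    - [0,0,0]
    - [0,0,0]
    - [0,0,0]
    - [0,0,0]
  claw: [0,0,0,0,0,0,0,0,0,0]

```text
time_s: 23.7
tcp_pos: [0.4697, -0.1306, 0.051]
eef_rot: [180.0, 0.1, 6.2]
contact_force: [-4.5, 1.0, 10.0]
gripper_width: 0.0004
gripper_force: 5.5
```

Emit:
jog_arm:
  travel:
    - [0,0,-0.002]
    - [0,0,-0.004]
    - [0,0,-0.006]
    - [0,0,-0.008]
    - [0,0,-0.01]
    - [0,0,-0.012]
    - [0,0,-0.014]
    - [0,0,-0.016]
    - [0,0,-0.018]
    - [0,0,-0.02]
  dr:
    - [0,0,0]
    - [0,0,0]
    - [0,0,0]
    - [0,0,0]
    - [0,0,0]
    - [0,0,0]
    - [0,0,0]
    - [0,0,0]
    - [0,0,0]
    - [0,0,0]
  claw: [0,0,0,0,0,0,0,0,0,0]

```text
time_s: 24.95
tcp_pos: [0.4705, -0.1305, 0.0612]
eef_rot: [180.0, 0.0, 6.2]
contact_force: [-4.2, 0.7, 8.2]
gripper_width: 0.0005
gripper_force: 4.3
```

Emit:
jog_arm:
  travel:
    - [0,0,-0.0015]
    - [0,0,-0.003]
    - [0,0,-0.0045]
    - [0,0,-0.006]
    - [0,0,-0.008]
    - [0,0,-0.01]
    - [0,0,-0.012]
    - [0,0,-0.014]
    - [0,0,-0.016]
    - [0,0,-0.018]
  dr:
    - [0,0,0]
    - [0,0,0]
    - [0,0,0]
    - [0,0,0]
    - [0,0,0]
    - [0,0,0]
    - [0,0,0]
    - [0,0,0]
    - [0,0,0]
    - [0,0,0]
  claw: [0,0,0,0,0,0,0,0,0,0]

```text
time_s: 26.2
tcp_pos: [0.4708, -0.1304, 0.0696]
eef_rot: [-180.0, 0.0, 6.2]
contact_force: [0.4, -0.3, -1.0]
gripper_width: 0.0006
gripper_force: 0.0
```

Emit:
jog_arm:
  travel:
    - [0,0,-0.01]
    - [0,0,-0.04]
    - [0,0,-0.08]
    - [0,0,-0.12]
    - [0,0,-0.16]
    - [0,0,-0.2]
    - [0,0,-0.2]
    - [0,0,-0.2]
    - [0,0,-0.2]
    - [0,0,-0.2]
  dr:
    - [0,0,0]
    - [0,0,0]
    - [0,0,0]
    - [0,0,0]
    - [0,0,0]
    - [0,0,0]
    - [0,0,0]
    - [0,0,0]
    - [0,0,0]
    - [0,0,0]
  claw: [0,0,0,0,0,0,0,0,0,0]

```text
time_s: 27.45
tcp_pos: [0.4705, -0.1304, 0.169]
eef_rot: [-180.0, 0.1, 6.2]
contact_force: [0.8, 0.1, 0.9]
gripper_width: 0.0003
gripper_force: 0.0
```

```bash
python3 lid.py; python3 -c "
from plant import r
print(r.close_job())"
```

```text
27.45 [ 0.4705 -0.1304  0.169 ] [0.8 0.1 0.9]
scene 3250 zmax [0.183 0.184 0.185]
 angle 2.900827439750908
top 2560 zmax [0.183 0.185 0.186]
 angle 1.1191247761174148
the job is handed in; nothing more can be done
None
```

The vial was laid on the ramp and rolled into the bin, the pedal was pressed to its stop and eased back at about 10 mm/s, the lid is shut, and the job was handed in at about 27.5 s; the hand-in returned no verdict, and the pedal force peaked at about 25.5 N in my readings (limit 28 N).

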